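Set up the measuring fixture for a machined channel

ROBOT

A 6-joint arm with a two-finger parallel gripper is mounted at the origin on the work surface. World frame = base frame: x ahead of the robot, y to its left, z up, the work surface at z = 0. Lengths are in m, angles in rad, forces in N, time in s.
With the tool pointing down it reaches from about 0.375 to 0.925 m from the base axis. Payload 5.7 kg.
Tool frame: the origin (TCP) lies between the finger pads; the fingertips stand 8 mm ahead of it and the grasp point (between the pads) lies 11 mm behind it; z points along the fingers, y is the line along which they close (so a half turn about z gives the same grasp; the last joint's range is limited). The gripper opens to 85 mm and grips with 20 to 120 N. Pads are 22 mm wide; open, the fingers measure 114 mm over their backs; the gripper's body (76 mm by 85 mm) begins 54 mm behind the grasp point. The pads swing forward as they close: fully open they stand 13 mm farther back than shut.
Start: joints at [1.186, 0.359, 1.51, -0, 1.272, -0.115], TCP at [0.16, 0.578, 0.239] pointing down, gripper open.
Joint ranges: [-2.97, 2.97], [-1.01, 2.36], [0.21, 2.38], [-0.96, 4.11], [0.2, 2.71], [-2.98, 2.98]. Speed limits (rad/s): [2.39, 2.39, 3.14, 3.14, 3.14, 3.14].

INTERFACE

Orientations are given as a unit quaternion [w, x, y, z].
In Python, from cell import sensors, eyes, r gives the robot as it stands.
- The arm moves only by the tool move_arm, never from a script. Its argument "plan" is a list of rows, each a list of 3 entries, a list of its own where there are three numbers: the turn, a rotation vector about the tool's x, y, z in rad, then the shift along the tool's x, y, z in cm, then the finger opening in cm, from 0 to 8.54. A call has 1 to 12 rows; each row is the pose to reach, as a shift and turn from the pose commanded when the call began, along the tool's axes at that moment; what a row does not reach only later rows make up. A row lasts 1/8 s, in which the tool goes at most 62.5 mm and 10.7 degrees, less where a joint would pass 70% of its speed; a pose out of reach is approached as far as the arm can. A call with a gripper value outside its range is refused whole. The fingers move at their own pace and stop on an object; the grip force is fixed at half the most. Time passes only in rows, so rows that repeat a pose let the fingers close. It gives the time, the measured TCP pose, the force, the opening and the grip force at its end, in the units of the state.
- sensors.get_state(): the state, without advancing time (a new reading comes with each control period).
- eyes.read_camera(name): name is "scene" or "side" or "wrist"; returns a dict with "pixels" (480x640x3 uint8, blue, green, red), "z_map" (480x640 float32, m along the optical axis (not along the pixel's ray), 0 where there is no reading), "fx", "fy", "cx", "cy" (pixels), "k1" (the pictures are not rectified: a ray, as slopes to the right and down, at radius r is drawn at 1 + k1 r^2 times it, then the intrinsics apply), "eye" and "attitude" of the camera in the world. Camera axes: x right, y up, looking along -z (the intrinsics and any distortion apply to the point x, -y, -z); pixel columns grow to the right and rows downward; lengths in m; the calibration is good to about 2 mm. A picture is of the moment at which its call begins.
- r.hand_in(): hands the job in; it is judged then, once.
The state is a dict: "t": time; "joints": joint angles; "joint_vel": joint speeds; "effort": joint torques, N m; "tool_pos": TCP position; "orientation": TCP orientation; "force": force on the tool from outside, world axes, zero at the start; "moment": the same for the moment, N m; "width": finger opening in m; "grip_force": force on a finger pad.
Only numpy, scipy, OpenCV 4.12 (cv2) and the standard library are available. Lean on these libraries where they do the work, as an engineer would, in place of code of your own. Each camera call takes 0.05 s, during which the arm holds its last target. There are 200 camera calls.

TASK

On the fixture plate, make one straight, evenly spaced row between the plate's two fixed stops: the round riser next to the round pin, the square riser next to the square stop block, and the small screw jack midway between the two risers. Then lay the channel, open side up, centred on top of both risers and along the row, and stand the reference sphere on the plate behind the middle of the channel (the side away from the robot), halfway between the channel and the plate's back edge; the sphere may be set down at any time. Never tip the reference sphere over, do not disturb the control pendant or the stack of blocks, and leave everything standing free.

Things in the scene. Friction and masses are not known exactly. Their poses are not given: they have to be found in the camera images.
- plate: Fixed grey plate with painted-on dark holes, flat on the table, 12 mm thick, top smooth. Origin: underside, on the row line midway between the two stops (which stand at y = +-100 mm). x points to its back edge, away from the robot (yaw within 0.3 rad), y left, z up. Front edge x = -40, back edge x = +117, sides y = +-130 mm. Even row: y = +50, 0, -50 mm; sphere's place: x = +70 mm.
- pin: Fixed round dark steel pin on the plate, 16 mm diameter with a 22 mm foot, 26 mm high; at the left or the right end of the row (varies). Origin: centre of its underside, on the plate's top.
- stop: Fixed square dark steel stop block on the plate, 24 x 24 x 26 mm high; at the end of the row opposite the pin. Origin: centre of its underside, on the plate's top.
- round_riser: Loose round aluminium riser, a cylinder of 40 mm diameter and 40 mm high, standing on the table, about 0.14 kg. Origin: centre of its underside, z up.
- square_riser: Loose square aluminium riser, 40 x 40 x 40 mm, standing on the table, about 0.17 kg. Origin: centre of its underside, z up, x and y square to its sides.
- jack: Loose small steel screw jack: body 26 mm diameter up to 22 mm high, thin neck, bright round head of 20 mm diameter from 28 to 34 mm; 34 mm high in all (6 mm lower than the risers, so the channel does not touch it), about 0.1 kg. Origin: centre of its underside, z up.
- channel: Loose machined aluminium U-channel lying open side up, 150 mm long (its x), 46 mm wide (its y) and 30 mm high, floor and side walls 6 mm thick, about 0.23 kg. Origin: centre of its underside, z up. Can be gripped across its full width (46 mm) at the middle of its length.
- sphere: Loose reference sphere on its stand: black foot 44 mm diameter and 10 mm high, bright steel post 30 mm diameter from 10 to 58 mm, black collar 34 mm diameter from 58 to 66 mm, thin 8 mm stem, and a 22 mm steel ball whose top is 100 mm high; about 0.28 kg. Origin: centre of the foot's underside, z up.
- pendant: Bystander: black joystick control pendant lying on the table, 85 x 150 mm, 40 mm high, with two joysticks up to 104 mm high. Origin: centre of its underside. Not to be disturbed.
- blocks: Bystander: stack of drilled aluminium blocks, in one piece, 60 x 110 mm and 75 mm high. Origin: centre of its underside. Not to be disturbed.
There are look-alikes about, which are no part of the job. What is shaped like the jack but purple or yellow is not meant.

How it is judged:
By the outcome, as a careful person would: the job done as asked, in the order asked, and still so for the second after the job is handed in, with the robot touching nothing.
It also fails if it takes over 128 s, if anything falls off the work surface, if the arm or the gripper's body presses on something with over 40 N, if the wrist force passes 120 N, or if a joint passes its speed limit or range.

## Working session

There is one attempt and no reset: what is moved stays moved. The work goes in short steps, Python scripts to look and compute and a tool call to move; the robot and the scene stay as the last step left them, time stands still between calls to the robot, and variables do not carry over. Pictures are saved under pics/ and viewed, at most 14 in all, crops included, and the job is handed in when it is done.

Besides the shell and the picture viewer there is one more tool, called as name(argument=value, ...) on one line, values as JSON. move_arm: Moves the arm, as the interface text tells. Its arguments: {"type":"object","properties":{"plan":{"type":"array"}},"required":["plan"]}

```bash
ls; mkdir -p pics
cat > h.py <<'E'
import numpy as np, cv2
from scipy.spatial.transform import Rotation as R
from cell import sensors, eyes, r
def q2R(q): return R.from_quat([q[1],q[2],q[3],q[0]]).as_matrix()
def shot(n,save=None):
    d=eyes.read_camera(n)
    if save: cv2.imwrite(save,d["pixels"]); np.savez(save+'.npz',**d)
    return d
def ray(d,u,v):
    x=(np.asarray(u,float)-d["cx"])/d["fx"]; y=(np.asarray(v,float)-d["cy"])/d["fy"]
    X,Y=x,y
    for _ in range(20):
        s=1+d["k1"]*(X*X+Y*Y); X,Y=x/s,y/s
    return np.stack([X,-Y,-np.ones_like(X)],-1)
def att(d):
    a=np.asarray(d["attitude"]); return a if a.shape==(3,3) else q2R(a)
def onplane(d,u,v,z):
    w=ray(d,u,v)@att(d).T; e=np.asarray(d["eye"]); return e+w*((z-e[2])/w[...,2])[...,None]
def depthpt(d,u,v):
    z=d["z_map"][np.asarray(v,int),np.asarray(u,int)]
    return np.asarray(d["eye"])+(ray(d,u,v)*z[...,None])@att(d).T
def cloud(d):
    v,u=np.mgrid[0:480,0:640]; return depthpt(d,u,v)
E
python3 - <<'E'
from h import *
print(sensors.get_state())
for n in ["scene","side","wrist"]:
    d=shot(n,f"pics/{n}0.png"); print(n,d["fx"],d["cx"],d["cy"],d["k1"],d["eye"],d["attitude"],(d["z_map"]>0).mean())
E
```

```text
pics
{'t': 0.0, 'joints': array([ 1.18588412e+00,  3.59515781e-01,  1.51144165e+00, -1.07294056e-05,
        1.27252259e+00, -1.15101982e-01]), 'joint_vel': array([-0.00054586,  0.00026921,  0.00021166, -0.00029116, -0.00050602,
       -0.00013403]), 'effort': array([ 2.78943626e-03, -5.27621126e+01, -2.78621650e+01,  1.23835007e-04,
        1.32144205e-02,  7.95161867e-06]), 'tool_pos': array([0.15968476, 0.57765634, 0.23844367]), 'orientation': array([-2.28510900e-04,  1.34494659e-01,  9.90913869e-01, -9.15614656e-04]), 'force': array([-0.18392119, -0.45836384,  0.23449172]), 'moment': array([ 0.03597167,  0.0606125 , -0.00219265]), 'grip_force': 0.0, 'width': 0.08488324373047762}
scene 523.2528447173884 329.5170120786863 250.10906856752712 -0.13718669563049893 [ 1.03632627 -0.19551664  0.94489085] [0.79358841 0.23426393 0.1582469  0.53879102] 0.9959375
side 620.9514092851549 319.460960401969 236.02985691472477 -0.13828761825598138 [-0.01542695 -0.92368296  0.64791042] [ 0.83769347  0.48304989 -0.12820876 -0.22021572] 0.996103515625
wrist 356.39843201636563 325.94348853527606 232.95587674703995 -0.057750471454422095 [0.08167539 0.59926156 0.37376862] [ 0.78555652 -0.12667467 -0.09532358  0.59813702] 0.9959798177083333
```

View pics/scene0.png

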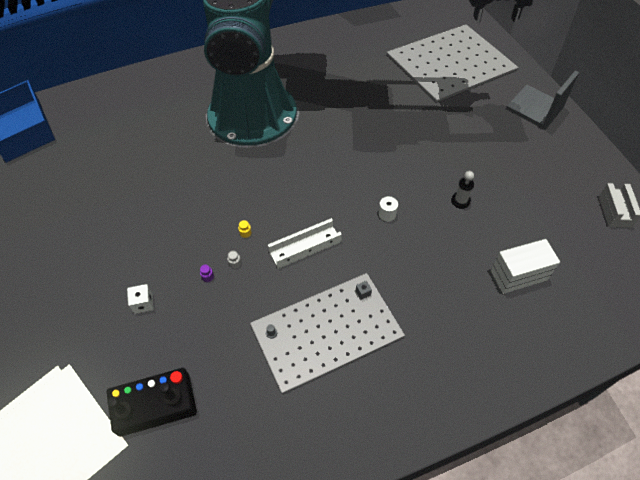

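View pics/side0.png

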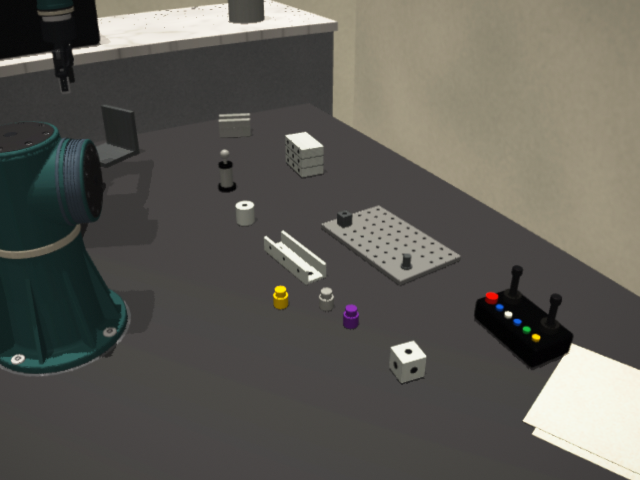

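Scene view: pin (271,330) is at the robot's right, stop block (363,288) at its left, both on the plate centred at (327,333). The other objects are the square riser (140,298), round riser (388,208), channel (305,243), sphere (462,190), blocks (525,265) and pendant (150,400).

Jack candidates are purple (206,272), bare steel (233,258) and yellow (244,228). The steel one fits, because purple and yellow are excluded. The plain plate at (452,60) has no stops, and the grey piece at (620,205) is not the channel (short, twin walls). I'll confirm the steel jack in a crop.

```bash
cat > m.py <<'E'
from h import *
def load(p): return dict(np.load(p+'.npz'))
if __name__=="__main__":
    for n,pl in (("scene",None),("side",None)):
        d=load(f"pics/{n}0.png"); P=cloud(d); z=P[...,2]
        ok=(d["z_map"]>0)&(P[...,0]>.25)&(P[...,0]<1)&(abs(P[...,1])<.6)
        print(n,"table z",np.median(z[ok&(abs(z)<.01)]), z[ok&(abs(z)<.006)].std())
        m=(ok&(z>.018)).astype(np.uint8)
        k,L,S,C=cv2.connectedComponentsWithStats(m)
        for i in range(1,k):
            if S[i,4]<40: continue
            q=P[L==i]; top=np.percentile(q[:,2],97); t=q[q[:,2]>top-.006]
            rc=cv2.minAreaRect((t[:,:2]*1000).astype(np.float32))
            print(C[i].round(),S[i,4],"top%.1f"%(top*1000),"ctr",np.round(rc[0],1),"size",np.round(rc[1],1),"ang",round(rc[2],1))
    c=cv2.imread("pics/scene0.png")[205:320,110:270]; cv2.imwrite("pics/crop1.png",cv2.resize(c,None,fx=5,fy=5,interpolation=cv2.INTER_CUBIC))
E
python3 m.py
```

```text
scene table z 0.001051094595336699 0.0018159022199570238
[465. 186.] 360 top99.8 ctr [459.3 357.9] size [19.2 17.5] ang 27.1
[388. 207.] 313 top44.3 ctr [429.2 186. ] size [37.3 39.5] ang 64.6
[300. 234.] 388 top33.2 ctr [424.9 -17.5] size [ 11.1 150.1] ang 4.7
[243. 227.] 124 top37.4 ctr [ 361.6 -126. ] size [18.1 19.7] ang 85.4
[308. 248.] 387 top33.2 ctr [464.7 -13.7] size [ 10.1 150. ] ang 5.7
[525. 264.] 2190 top78.4 ctr [677.9 379.3] size [112.2  60.8] ang 85.0
[233. 258.] 120 top36.8 ctr [ 427.6 -168.4] size [15.  17.9] ang 73.0
[206. 271.] 139 top38.5 ctr [ 437.9 -231.1] size [19.3 18.8] ang 72.1
[363. 290.] 201 top41.1 ctr [599.4  51.7] size [25.6 24.8] ang 6.1
[139. 297.] 484 top43.5 ctr [ 452.1 -373.1] size [39.1 43.5] ang 81.5
[270. 330.] 90 top41.9 ctr [ 614.  -148.1] size [15.5 14.2] ang 10.4
[150. 401.] 4042 top103.5 ctr [ 679.6 -396.5] size [107.9  17.8] ang 86.5
side table z -8.299454186333488e-05 0.0014769494884695074
[304. 151.] 1176 top76.5 ctr [676.5 378.1] size [119.7  63.6] ang 84.8
[225. 169.] 358 top97.1 ctr [454.9 356.7] size [19.5 16.2] ang 58.2
[244. 210.] 279 top41.2 ctr [427.2 183.6] size [42.1 38.7] ang 66.1
[344. 218.] 176 top38.3 ctr [596.8  50.9] size [25.9 25.2] ang 2.8
[304. 250.] 337 top30.6 ctr [462.9 -13.6] size [  9.1 151.9] ang 5.3
[286. 257.] 345 top30.7 ctr [423.3 -17.6] size [ 10.  155.1] ang 5.1
[407. 259.] 105 top39.8 ctr [ 615.1 -147.7] size [16.4 14.6] ang 14.0
[525. 320.] 4203 top100.7 ctr [ 677.1 -397.6] size [107.8  17. ] ang 86.8
[280. 293.] 178 top35.9 ctr [ 359.9 -125.6] size [20.6 17.3] ang 63.6
[326. 295.] 176 top35.9 ctr [ 427.2 -167.6] size [23.2 17.2] ang 60.3
[351. 312.] 191 top35.9 ctr [ 437.3 -230.9] size [21.1 18.2] ang 57.6
[407. 357.] 855 top41.4 ctr [ 449.  -372.3] size [43.9 41.5] ang 81.7
```

View pics/crop1.png

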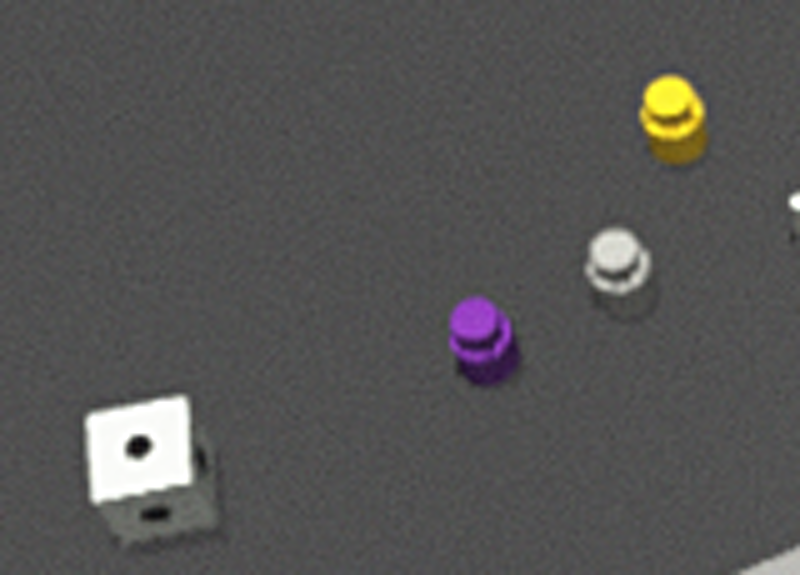

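The crop confirms it: the bare-steel jack is at scene (233,257), flanked by the purple and yellow look-alikes. Heights from both views agree with the text within about 3 mm. Next I take a wrist look over the plate, using a planning helper.

```bash
cat > go.py <<'E'
# usage: go.py x,y,z,yawdeg [...]  (mm; yaw of tool y) -> turn (rad), shift (cm) from the present pose
import sys; from h import *
s=sensors.get_state(); R0=q2R(s["orientation"]); p=s["tool_pos"]
ey=R0[:,1]; print("t %.2f tcp"%s["t"],(p*1000).round(1),"yaw %.2f"%np.degrees(np.arctan2(ey[1],ey[0])),"w %.1f grip %.0f"%(s["width"]*1000,s["grip_force"]),"F",s["force"].round(1))
for a in sys.argv[1:]:
    x,y,z,w=map(float,a.split(',')); w=np.radians(w)
    Rt=np.array([[-np.sin(w),np.cos(w),0],[np.cos(w),np.sin(w),0],[0,0,-1]]).T
    Rt=np.column_stack([[-np.sin(w),np.cos(w),0],[np.cos(w),np.sin(w),0],[0,0,-1]])
    print(a,R.from_matrix(R0.T@Rt).as_rotvec().round(3).tolist(),(R0.T@(np.array([x,y,z])/1000-p)*100).round(2).tolist())
E
sed -i '/^    Rt=np.array/d' go.py
python3 go.py 520,-60,330,4.7
```

```text
t 0.15 tcp [159.7 577.8 238.6] yaw 74.54 w 85.4 grip 0 F [0.1 0.2 0.2]
520,-60,330,4.7 [-0.001, 0.001, 1.219] [-51.72, -51.88, -9.07]
```

move_arm(plan=[[[0, 0, 1.219], [-51.7, -51.9, -9.1], 8.5], [[0, 0, 1.219], [-51.7, -51.9, -9.1], 8.5], [[0, 0, 1.219], [-51.7, -51.9, -9.1], 8.5], [[0, 0, 1.219], [-51.7, -51.9, -9.1], 8.5], [[0, 0, 1.219], [-51.7, -51.9, -9.1], 8.5], [[0, 0, 1.219], [-51.7, -51.9, -9.1], 8.5], [[0, 0, 1.219], [-51.7, -51.9, -9.1], 8.5], [[0, 0, 1.219], [-51.7, -51.9, -9.1], 8.5], [[0, 0, 1.219], [-51.7, -51.9, -9.1], 8.5], [[0, 0, 1.219], [-51.7, -51.9, -9.1], 8.5], [[0, 0, 1.219], [-51.7, -51.9, -9.1], 8.5], [[0, 0, 1.219], [-51.7, -51.9, -9.1], 8.5]])

```text
t: 1.65
tool_pos: [0.5207, -0.0621, 0.3304]
orientation: [0.0, 0.678, 0.735, -0.0]
force: [-0.4, 0.1, -0.3]
width: 0.0853
grip_force: 0.0
```

```bash
python3 go.py 428,185,150,4.7
python3 - <<'E'
from h import *
d=shot("wrist","pics/wrist1.png"); print(d["eye"]); P=cloud(d); z=P[...,2]
ok=(d["z_map"]>0)&(P[...,0]>.25)
for lo in (.018,):
    k,L,S,C=cv2.connectedComponentsWithStats((ok&(z>lo)&(z<.12)).astype(np.uint8))
    for i in range(1,k):
        if S[i,4]<60: continue
        q=P[L==i]; top=np.percentile(q[:,2],97); t=q[q[:,2]>top-.005]
        rc=cv2.minAreaRect((t[:,:2]*1000).astype(np.float32))
        print(C[i].round(),S[i,4],"top%.1f"%(top*1000),np.round(rc[0],1),np.round(rc[1],1),round(rc[2],1))
E
```

```text
t 1.65 tcp [520.7 -62.1 330.4] yaw 4.63 w 85.3 grip 0 F [-0.4  0.1 -0.3]
428,185,150,4.7 [0.0, 0.0, -0.001] [25.38, -7.25, 18.04]
[0.51372864 0.01803324 0.46565872]
[250. 136.] 915 top32.1 [424.1 -16.4] [  7.4 149.1] 5.3
[283. 134.] 790 top32.2 [464.4 -12.8] [  6.3 147.7] 5.6
[402.  91.] 513 top40.1 [598.8  52.3] [23.6 23.6] 4.7
[200. 221.] 307 top35.9 [ 361.2 -124.5] [18.4 18. ] 53.0
[251. 255.] 310 top35.7 [ 428.1 -166.6] [19.  19.3] 40.9
[392. 253.] 172 top39.7 [ 613.5 -145.6] [14.5 15.4] 4.2
[258. 297.] 294 top35.9 [ 439.1 -229.6] [19.1 19.5] 38.3
[407. 391.] 3507 top80.3 [ 678.2 -347.3] [15.6  9.6] 31.7
[264. 382.] 845 top41.8 [ 450.8 -371.3] [41.4 40.3] 81.7
```

View pics/wrist1.png

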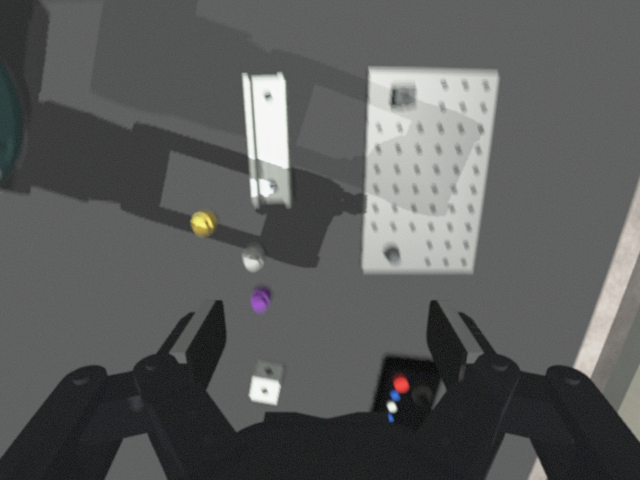

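The wrist picture shows the plate's stop (402,97) and pin (392,254), the channel (268,140), the steel jack (252,258) and the square riser (265,385). All three cameras agree to about 2 mm. Next is the round riser.

move_arm(plan=[[[0, 0, 0], [25.4, -7.2, 20], 8.5], [[0, 0, 0], [25.4, -7.2, 20], 8.5], [[0, 0, 0], [25.4, -7.2, 20], 8.5], [[0, 0, 0], [25.4, -7.2, 20], 8.5], [[0, 0, 0], [25.4, -7.2, 20], 8.5], [[0, 0, 0], [25.4, -7.2, 25], 8.5], [[0, 0, 0], [25.4, -7.2, 28], 8.5], [[0, 0, 0], [25.4, -7.2, 31.5], 8.5], [[0, 0, 0], [25.4, -7.2, 31.5], 8.5], [[0, 0, 0], [25.4, -7.2, 31.5], 3], [[0, 0, 0], [25.4, -7.2, 31.5], 3], [[0, 0, 0], [25.4, -7.2, 31.5], 3]])

```text
t: 3.2
tool_pos: [0.4285, 0.1878, 0.0169]
orientation: [0.001, 0.678, 0.735, 0.001]
force: [0.1, 0.3, 7.6]
width: 0.0384
grip_force: 59.3
```

```bash
python3 go.py 428.5,185.3,15,4.65
```

```text
t 3.20 tcp [428.5 187.8  16.9] yaw 4.69 w 38.4 grip 59 F [0.1 0.3 7.6]
428.5,185.3,15,4.65 [0.003, -0.0, 0.001] [-0.24, -0.02, 0.19]
```

```bash
python3 go.py 428.5,187.8,100,4.65 610.1,-95.1,100,4.65
```

```text
t 3.20 tcp [428.5 187.8  16.9] yaw 4.69 w 38.4 grip 59 F [0.1 0.3 7.6]
428.5,187.8,100,4.65 [0.003, -0.0, 0.001] [0.01, 0.02, -8.31]
610.1,-95.1,100,4.65 [0.003, -0.0, 0.001] [-29.67, 15.81, -8.28]
```

move_arm(plan=[[[0, 0, 0], [0, 0, -5], 3], [[0, 0, 0], [0, 0, -8.3], 3], [[0, 0, 0], [-29.7, 15.8, -8.3], 3], [[0, 0, 0], [-29.7, 15.8, -8.3], 3], [[0, 0, 0], [-29.7, 15.8, -8.3], 3], [[0, 0, 0], [-29.7, 15.8, -8.3], 3], [[0, 0, 0], [-29.7, 15.8, -8.3], 3], [[0, 0, 0], [-29.7, 15.8, -8.3], 3], [[0, 0, 0], [-29.7, 15.8, -8.3], 3], [[0, 0, 0], [-29.7, 15.8, -8.3], 3]])

```text
t: 4.45
tool_pos: [0.6076, -0.0943, 0.0982]
orientation: [-0.001, 0.677, 0.736, -0.0]
force: [-0.5, -0.4, -1.5]
width: 0.0388
grip_force: 61.2
```

```bash
cat > obs.py <<'E'
# bright top discs/squares seen near the plate: centres by depth, each camera
import sys; from h import *
from scipy.spatial.transform import Rotation
M=np.array([606.25,-47.75]); a=np.radians(4.65); A=np.array([[np.cos(a),np.sin(a)],[-np.sin(a),np.cos(a)]])
tag=sys.argv[1]; lo,hi=map(float,sys.argv[2:4])
for n in sys.argv[4:] or ("scene","side","wrist"):
    d=shot(n,f"pics/{n}_{tag}.png"); P=cloud(d)*1000; z=P[...,2]; q=(P[...,:2]-M)@A.T
    m=(d["z_map"]>0)&(z>lo)&(z<hi)&(abs(q[...,1])<125)&(q[...,0]>-80)&(q[...,0]<115)
    k,L,S,C=cv2.connectedComponentsWithStats(m.astype(np.uint8))
    for i in range(1,k):
        if S[i,4]<40: continue
        w=L==i; rc=cv2.minAreaRect(q[w].astype(np.float32))
        print(n,C[i].round(),S[i,4],"z%.1f"%np.median(z[w]),"plate xy",np.round(rc[0],1),np.round(rc[1],1),round(rc[2],1))
E
python3 go.py 610.1,-95.1,27,4.65; python3 obs.py a 34 46; python3 obs.py b 110 140 scene side
```

```text
t 4.45 tcp [607.6 -94.3  98.2] yaw 4.72 w 38.8 grip 61 F [-0.5 -0.4 -1.5]
610.1,-95.1,27,4.65 [-0.002, -0.001, 0.001] [-0.11, 0.25, 7.12]
scene [363. 288.] 144 z38.1 plate xy [ 1.5 99.7] [24.4 24.5] 88.2
scene [270. 328.] 55 z39.1 plate xy [  -1.  -100.7] [14.9 13.9] 16.6
side [344. 214.] 76 z37.1 plate xy [-2.5 97.9] [25.9 26.4] 1.1
side [407. 256.] 42 z37.8 plate xy [  -1.  -100.6] [19.9 14.6] 72.2
wrist [335.   1.] 161 z37.4 plate xy [ 1.2 88.7] [ 1.5 23.6] 90.0
scene [286. 300.] 111 z121.2 plate xy [  0.4 -61.1] [56.7 12.4] 4.7
side [392. 206.] 494 z121.1 plate xy [ -8.1 -52.9] [87.4 36.5] 15.7
```

```bash
python3 go.py 610.1,-95.1,34,4.65
```

```text
t 4.70 tcp [608.5 -94.4  98.4] yaw 4.78 w 38.5 grip 61 F [-0.5 -0.8 -1.9]
610.1,-95.1,34,4.65 [-0.001, -0.0, 0.002] [-0.09, 0.16, 6.44]
```

move_arm(plan=[[[0, 0, 0], [-0.1, 0.15, 3.5], 3], [[0, 0, 0], [-0.1, 0.15, 6.4], 3], [[0, 0, 0], [-0.1, 0.15, 6.4], 3], [[0, 0, 0], [-0.1, 0.15, 6.4], 3], [[0, 0, 0], [-0.1, 0.15, 6.4], 3]])

```text
t: 5.32
tool_pos: [0.6118, -0.0966, 0.0358]
orientation: [0.001, 0.677, 0.736, 0.001]
force: [0.7, -0.4, -0.8]
width: 0.0384
grip_force: 61.2
```

```bash
python3 obs.py c 47 64; python3 go.py 610.1,-95.1,34,4.65
```

```text
scene [287. 318.] 94 z59.1 plate xy [ -0.2 -64. ] [54.3 12.3] 4.7
side [392. 238.] 351 z56.9 plate xy [ -0.6 -53.3] [66.7 38.8] 14.2
wrist [326. 334.] 10591 z59.0 plate xy [  2.4 -44.7] [52.3 46.7] 38.1
t 5.47 tcp [611.4 -96.6  35.4] yaw 4.70 w 38.6 grip 61 F [ 0.7 -0.3 -1.3]
610.1,-95.1,34,4.65 [0.002, 0.001, 0.001] [0.16, -0.11, 0.14]
```

View pics/wrist_c.png

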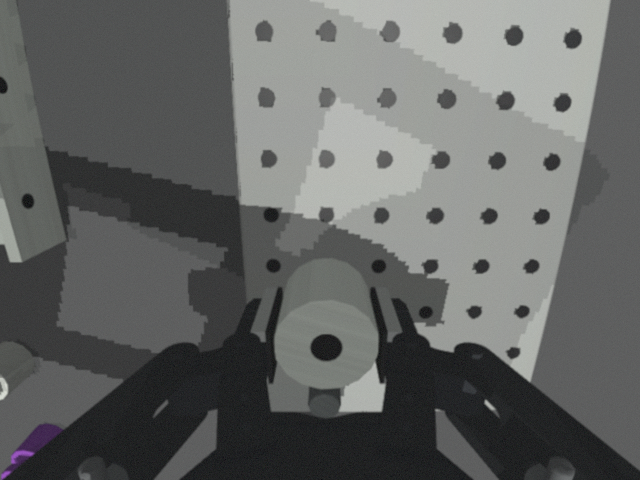

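The picture shows the round riser held upright, with its top hole at (326,347) and the pin just behind it at (324,402). I'll locate the riser's centre by casting a ray through the hole.

```bash
cat > px.py <<'E'
# px.py pic z u,v ... : plate coordinates of pixels on height z (mm)
import sys; from h import *
M=np.array([606.25,-47.75]); a=np.radians(4.65); A=np.array([[np.cos(a),np.sin(a)],[-np.sin(a),np.cos(a)]])
d=dict(np.load(f"pics/{sys.argv[1]}.png.npz"))
for s in sys.argv[3:]:
    u,v=map(float,s.split(',')); w=onplane(d,np.array([u]),np.array([v]),float(sys.argv[2])/1000)[0]*1000
    print(s,"world",w.round(1),"plate",(A@(w[:2]-M)).round(1),"depth z",depthpt(d,np.array([u]),np.array([v]))[0][2].round(4))
E
python3 px.py wrist_c 58.5 326,347; python3 px.py wrist_c 38 324,402
python3 - <<'E'
import cv2,numpy as np
a=[cv2.imread(f"pics/{n}_c.png") for n in("scene","side")]
c=[cv2.resize(a[0][270:350,230:330],(400,320),interpolation=2),cv2.resize(a[1][210:290,350:450],(400,320),interpolation=2)]
cv2.imwrite("pics/cc.png",np.hstack(c))
E
```

```text
326,347 world [611.2 -98.1  58.5] plate [  0.8 -50.6] depth z 0.0601
324,402 world [ 614.  -144.2   38. ] plate [ -0.  -96.8] depth z 0.0395
```

View pics/cc.png

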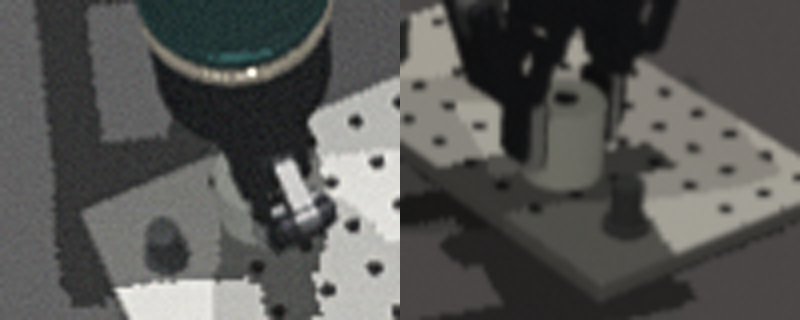

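move_arm(plan=[[[0, 0, 0], [0.14, -0.12, 0], 3], [[0, 0, 0], [0.14, -0.12, 0.4], 3], [[0, 0, 0], [0.14, -0.12, 0.6], 3], [[0, 0, 0], [0.14, -0.12, 0.6], 3], [[0, 0, 0], [0.14, -0.12, 0.6], 3]])

```text
t: 6.1
tool_pos: [0.6092, -0.0951, 0.0289]
orientation: [-0.0, 0.678, 0.736, -0.0]
force: [-2.3, 0.3, 7.1]
width: 0.0384
grip_force: 62.3
```

```bash
python3 px.py side_c 58.5 391.8,234.5;python3 go.py 610.1,-95.1,28.5,4.65
```

```text
391.8,234.5 world [611.4 -99.6  58.5] plate [  1.  -52.1] depth z 0.0571
t 6.10 tcp [609.2 -95.1  28.9] yaw 4.70 w 38.4 grip 62 F [-2.3  0.3  7.1]
610.1,-95.1,28.5,4.65 [-0.0, 0.0, 0.001] [-0.01, 0.09, 0.04]
```

move_arm(plan=[[[0, 0, 0], [0.14, -0.12, 0.6], 3], [[0, 0, 0], [0, 0, 0], 7], [[0, 0, 0], [0, 0, 0], 7], [[0, 0, 0], [0, 0, 0], 7], [[0, 0, 0], [0, 0, -5], 8.5], [[0, 0, 0], [0, 0, -11], 8.5], [[0, 0, 0], [-16, -11, -11], 8.5], [[0, 0, 0], [-16, -11, -11], 8.5], [[0, 0, 0], [-16, -11, -11], 8.5], [[0, 0, 0], [-16, -11, -11], 8.5]])

```text
t: 7.35
tool_pos: [0.5107, -0.2667, 0.1376]
orientation: [-0.0, 0.679, 0.734, -0.001]
force: [-0.0, 0.7, -0.1]
width: 0.0852
grip_force: 0.0
```

```bash
python3 obs.py d 35 60; python3 go.py 450.2,-372,120,-8.3 450.2,-372,15,-8.3; for n in scene side wrist; do python3 - $n <<'E'
import sys; from h import *
n=sys.argv[1]; d=dict(np.load(f"pics/{n}_d.png.npz")); P=cloud(d)*1000
m=(P[...,2]>35)&(P[...,2]<46)&(abs(P[...,0]-450)<50)&(abs(P[...,1]+372)<50)&(d["z_map"]>0)
if m.sum()>50: print(n,m.sum(),cv2.minAreaRect(P[m][:,:2].astype(np.float32)))
E
done
```

```text
scene [363. 288.] 137 z38.3 plate xy [ 1.3 99.5] [25.3 24.1] 2.0
scene [294. 315.] 386 z52.8 plate xy [ -1.6 -48.8] [38.3 39.5] 64.2
scene [270. 328.] 55 z39.1 plate xy [  -1.1 -100. ] [14.3 14.7] 44.0
side [344. 214.] 64 z37.3 plate xy [-1.3 99.1] [26.8 24.6] 85.2
side [394. 242.] 159 z49.9 plate xy [  1.6 -58.3] [40.9 21.3] 30.9
side [407. 255.] 40 z37.7 plate xy [   0.4 -100.1] [17.  15.5] 11.3
wrist [512.   6.] 693 z48.7 plate xy [ -3.6 -65.1] [ 7.3 29.7] 83.1
wrist [505.  71.] 541 z38.3 plate xy [ -0.7 -99.4] [14.9 15.5] 8.8
t 7.50 tcp [ 512.8 -263.2  137.7] yaw 4.64 w 84.8 grip 0 F [-0.2 -0.2  0.5]
450.2,-372,120,-8.3 [-0.001, -0.001, 0.226] [-10.34, -7.12, 1.76]
450.2,-372,15,-8.3 [-0.001, -0.001, 0.226] [-10.35, -7.11, 12.26]
scene 366 ((451.83465576171875, -372.09857177734375), (39.56942367553711, 41.34780502319336), 83.11235809326172)
side 540 ((449.1707763671875, -372.77606201171875), (43.78247833251953, 41.85801696777344), 81.56401062011719)
wrist 1976 ((451.53009033203125, -371.5794372558594), (41.57494354248047, 39.137508392333984), 81.78260803222656)
```

move_arm(plan=[[[0, 0, 0.226], [-10.35, -7.0, 3], 8.5], [[0, 0, 0.226], [-10.35, -7.0, 5], 8.5], [[0, 0, 0.226], [-10.35, -7.0, 7], 8.5], [[0, 0, 0.226], [-10.35, -7.0, 9], 8.5], [[0, 0, 0.226], [-10.35, -7.0, 12.2], 8.5], [[0, 0, 0.226], [-10.35, -7.0, 12.2], 8.5], [[0, 0, 0.226], [-10.35, -7.0, 12.2], 8.5]])

```text
t: 8.38
tool_pos: [0.4526, -0.3718, 0.0169]
orientation: [0.0, 0.756, 0.655, 0.0]
force: [0.8, -1.5, 0.7]
width: 0.0853
grip_force: 0.0
```

```bash
sleep 0; python3 go.py 451,-372,15,-8.2
```

```text
t 8.38 tcp [ 452.6 -371.8   16.9] yaw -8.16 w 85.3 grip 0 F [ 0.8 -1.5  0.7]
451,-372,15,-8.2 [0.0, 0.0, 0.001] [-0.04, -0.16, 0.19]
```

move_arm(plan=[[[0, 0, 0], [0, -0.1, 0.1], 3], [[0, 0, 0], [0, -0.1, 0.1], 3], [[0, 0, 0], [0, -0.1, 0.1], 3], [[0, 0, 0], [0, -0.1, 0.1], 3], [[0, 0, 0], [0, -0.1, 0.1], 3]])

```text
t: 9.0
tool_pos: [0.451, -0.3728, 0.0163]
orientation: [0.001, 0.756, 0.654, 0.0]
force: [-0.0, 2.1, 6.4]
width: 0.0392
grip_force: 61.4
```

```bash
sleep 0; python3 go.py 451,-372,115,-8.2 602.2,2.1,115,4.65 602.2,2.1,34,4.65
```

```text
t 9.00 tcp [ 451.  -372.8   16.3] yaw -8.26 w 39.2 grip 61 F [-0.   2.1  6.4]
451,-372,115,-8.2 [0.001, 0.001, -0.001] [0.07, -0.0, -9.87]
602.2,2.1,115,4.65 [0.001, 0.001, -0.225] [39.27, 9.59, -9.89]
602.2,2.1,34,4.65 [0.001, 0.001, -0.225] [39.27, 9.58, -1.79]
```

move_arm(plan=[[[0, 0, 0], [0, 0, -5], 3], [[0, 0, 0], [0, 0, -9.9], 3], [[0, 0, -0.1], [39.2, 9.6, -9.9], 3], [[0, 0, -0.225], [39.2, 9.6, -9.9], 3], [[0, 0, -0.225], [39.2, 9.6, -9.9], 3], [[0, 0, -0.225], [39.2, 9.6, -9.9], 3], [[0, 0, -0.225], [39.2, 9.6, -9.9], 3], [[0, 0, -0.225], [39.2, 9.6, -9.9], 3], [[0, 0, -0.225], [39.2, 9.6, -9.9], 3], [[0, 0, -0.225], [39.2, 9.6, -6], 3], [[0, 0, -0.225], [39.2, 9.6, -2], 3], [[0, 0, -0.225], [39.2, 9.6, -1.8], 3]])

```text
t: 10.5
tool_pos: [0.5986, 0.0022, 0.0306]
orientation: [-0.003, 0.678, 0.735, -0.002]
force: [-0.6, -0.4, -1.6]
width: 0.0391
grip_force: 61.2
```

```bash
python3 obs.py e 32 64;  python3 go.py 602.2,2.1,34,4.65
```

```text
scene [364. 288.] 146 z38.5 plate xy [ 1.5 99.9] [24.7 25.2] 89.4
scene [334. 296.] 235 z53.5 plate xy [-1.8 37.4] [15.5 59.3] 89.1
scene [294. 315.] 401 z53.0 plate xy [ -1.6 -48.9] [38.3 39.6] 63.4
scene [270. 328.] 59 z38.7 plate xy [  -0.3 -100.4] [14.6 13.9] 48.3
side [358. 221.] 514 z51.9 plate xy [-8.2 52. ] [60.4 68.8] 46.2
side [389. 242.] 346 z49.3 plate xy [ -3.9 -50.7] [42.5 39.9] 71.4
side [407. 256.] 51 z37.6 plate xy [  -1.1 -100.8] [15.6 14.9] 54.5
wrist [331. 196.] 3998 z38.6 plate xy [  1.  100.9] [23.6 24.2] 89.9
wrist [326. 325.] 15148 z57.5 plate xy [-1.1 50.7] [41.8 67. ] 88.7
t 10.65 tcp [602.6   1.5  34.4] yaw 4.62 w 39.1 grip 61 F [-0.3 -0.4 -1.7]
602.2,2.1,34,4.65 [0.001, 0.0, -0.001] [0.06, -0.04, 0.04]
```

View pics/wrist_e.png

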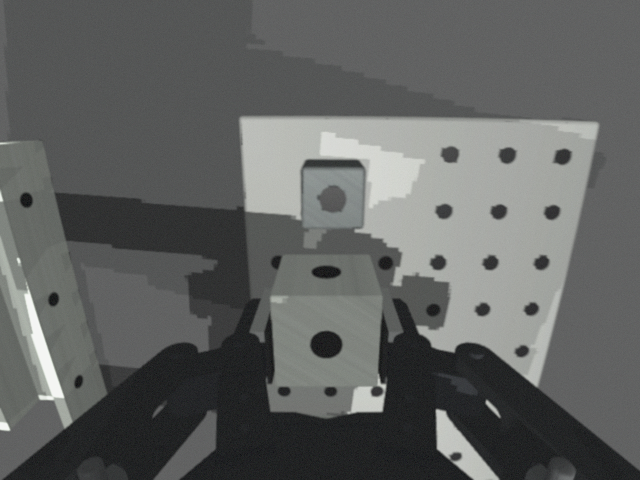

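The picture shows the square riser held, with its top hole at (326,344), and the stop block's top at (333,197). Casting rays for both.

```bash
python3 px.py wrist_e 58 326,344 ; python3 px.py wrist_e 38 333,198; python3 px.py wrist_c 58.5 326,347
```

```text
326,344 world [601.1   2.6  58. ] plate [-1.  50.6] depth z 0.0582
333,198 world [599.6  52.7  38. ] plate [  1.6 100.7] depth z 0.0389
326,347 world [611.2 -98.1  58.5] plate [  0.8 -50.6] depth z 0.0601
```

move_arm(plan=[[[0, 0, 0], [0, 0.1, 0.2], 3], [[0, 0, 0], [0, 0.1, 0.4], 3], [[0, 0, 0], [0, 0.1, 0.6], 3], [[0, 0, 0], [0, 0.1, 0.6], 3], [[0, 0, 0], [0, 0.1, 0.6], 3], [[0, 0, 0], [0, 0.1, 0.6], 7], [[0, 0, 0], [0, 0.1, 0.6], 7], [[0, 0, 0], [0, 0.1, 0.6], 7], [[0, 0, 0], [0, 0.1, -5], 8.5], [[0, 0, 0], [-8, -10, -15], 8.5], [[0, 0, 0], [-14, -10, -22], 8.5], [[0, 0, 0], [-14, -10, -22], 8.5]])

```text
t: 12.15
tool_pos: [0.5292, -0.1108, 0.2133]
orientation: [-0.0, 0.678, 0.735, -0.0]
force: [1.6, -0.0, -0.0]
width: 0.0849
grip_force: 0.0
```

```bash
python3 obs.py f 34 60; python3 go.py 427.7,-167.4,100,4.65 427.7,-167.4,12,4.65;python3 - <<'E'
from h import *
d=dict(np.load("pics/wrist_f.png.npz")); P=cloud(d)*1000
m=(P[...,2]>30)&(P[...,2]<40)&(abs(P[...,0]-428)<25)&(abs(P[...,1]+167)<25)&(d["z_map"]>0)
if m.sum()>50: print(m.sum(),cv2.minAreaRect(P[m][:,:2].astype(np.float32)))
E
```

```text
scene [364. 288.] 144 z38.2 plate xy [ 1.1 99.6] [23.7 24.7] 89.8
scene [341. 296.] 491 z51.9 plate xy [ 0.8 49.6] [41.1 42.5] 90.0
scene [294. 315.] 390 z52.9 plate xy [ -2.3 -48.5] [38.  40.1] 64.6
scene [270. 328.] 56 z39.8 plate xy [  -1.1 -100.7] [15.3 14.5] 6.4
side [357. 220.] 446 z46.8 plate xy [-0.5 69.2] [86.3 44.6] 87.6
side [389. 242.] 332 z49.6 plate xy [ -4.3 -51.1] [42.1 40. ] 39.0
side [407. 256.] 45 z37.8 plate xy [  -0.9 -100.6] [17.2 15.4] 84.7
wrist [426.  13.] 855 z38.5 plate xy [ 0.9 98. ] [20.2 24.8] 89.0
wrist [424.  75.] 2975 z52.5 plate xy [ 0.  50.1] [40.3 41.3] 89.4
wrist [413. 196.] 1828 z52.6 plate xy [ -1.9 -48.2] [38.9 39.4] 72.2
wrist [408. 246.] 218 z38.2 plate xy [ -0.7 -98.7] [15.2 14.7] 72.9
t 12.30 tcp [ 531.4 -112.2  214.7] yaw 4.47 w 85.3 grip 0 F [ 0.7 -0.  -0.2]
427.7,-167.4,100,4.65 [0.005, 0.003, -0.003] [-4.66, -10.83, 11.43]
427.7,-167.4,12,4.65 [0.005, 0.003, -0.003] [-4.64, -10.87, 20.23]
342 ((427.5679626464844, -167.236328125), (19.24142837524414, 19.69266128540039), 77.38704681396484)
```

Square riser is good. The round riser sits about (-1.6, +1.6) mm off its place, so I'll re-grip it and mend that now.

```bash
python3 go.py 609.2,-96.1,100,4.65 609.2,-96.1,28,4.65
```

```text
t 12.30 tcp [ 531.4 -112.2  214.7] yaw 4.47 w 85.3 grip 0 F [ 0.7 -0.  -0.2]
609.2,-96.1,100,4.65 [0.005, 0.003, -0.003] [1.03, 7.82, 11.51]
609.2,-96.1,28,4.65 [0.005, 0.003, -0.003] [1.05, 7.79, 18.71]
```

move_arm(plan=[[[0, 0, 0], [1.05, 7.8, 8], 8.5], [[0, 0, 0], [1.05, 7.8, 8], 8.5], [[0, 0, 0], [1.05, 7.8, 11], 8.5], [[0, 0, 0], [1.05, 7.8, 15], 8.5], [[0, 0, 0], [1.05, 7.8, 18.6], 8.5], [[0, 0, 0], [1.05, 7.8, 18.6], 8.5], [[0, 0, 0], [1.05, 7.8, 18.6], 8.5], [[0, 0, 0], [1.05, 7.8, 18.6], 8.5]])

```text
t: 13.3
tool_pos: [0.6084, -0.0934, 0.0275]
orientation: [0.001, 0.678, 0.735, 0.001]
force: [0.2, 0.1, -0.0]
width: 0.0849
grip_force: 0.0
```

```bash
python3 go.py 609.2,-96.1,28,4.65
```

```text
t 13.30 tcp [608.4 -93.4  27.5] yaw 4.65 w 84.9 grip 0 F [ 0.2  0.1 -0. ]
609.2,-96.1,28,4.65 [0.003, 0.001, 0.0] [-0.28, 0.06, -0.05]
```

move_arm(plan=[[[0, 0, 0], [-0.27, 0, 0], 8.5], [[0, 0, 0], [-0.27, 0, 0], 3], [[0, 0, 0], [-0.27, 0, 0], 3], [[0, 0, 0], [-0.27, 0, 0], 3], [[0, 0, 0], [-0.27, 0, 0], 3], [[0, 0, 0], [-0.27, 0, -0.4], 3], [[0, 0, 0], [-0.27, 0, -0.4], 3]])

```text
t: 14.18
tool_pos: [0.6072, -0.0959, 0.03]
orientation: [-0.0, 0.678, 0.735, -0.0]
force: [0.5, 0.5, -1.4]
width: 0.0385
grip_force: 60.3
```

Run:
```python
from h import *
M=np.array([606.25,-47.75]); a=np.radians(4.65); A=np.array([[np.cos(a),np.sin(a)],[-np.sin(a),np.cos(a)]])
d=shot("wrist","pics/wrist_g.png")
g=cv2.cvtColor(d["pixels"],cv2.COLOR_BGR2GRAY)[325:370,295:358]
m=(g<60).astype(np.uint8); k,L,S,C=cv2.connectedComponentsWithStats(m); i=max(range(1,k),key=lambda i:S[i,4]); print(S[i],C[i]+[295,325])
c=C[i]+[295,325]; s=sensors.get_state(); zt=s["tool_pos"][2]*1000-28+52
w=onplane(d,c[:1],c[1:],zt/1000)[0]*1000; print(w,A@(w[:2]-M), s["tool_pos"]*1000, A@(s["tool_pos"][:2]*1000-M))
```

```text
[ 16  11  31  27 678] [325.89675516 349.15486726]
[606.81932423 -97.71938729  53.82603619] [ -3.48350533 -49.85106806] [607.10480349 -95.92231839  29.82603619] [ -3.05327959 -48.08305764]
```

move_arm(plan=[[[0, 0, 0], [-0.13, 0.38, 0], 3], [[0, 0, 0], [-0.13, 0.38, 0], 3], [[0, 0, 0], [-0.13, 0.38, 0.2], 3], [[0, 0, 0], [-0.13, 0.38, 0.35], 3], [[0, 0, 0], [-0.13, 0.38, 0.35], 3], [[0, 0, 0], [-0.13, 0.38, 0.35], 3]])

```text
t: 14.98
tool_pos: [0.611, -0.0969, 0.0266]
orientation: [-0.0, 0.678, 0.735, -0.0]
force: [-0.7, 0.9, 1.1]
width: 0.0389
grip_force: 60.5
```

```bash
python3 go.py 610.7,-97,28,4.65
```

```text
t 14.97 tcp [611.  -96.9  26.6] yaw 4.64 w 38.9 grip 60 F [-0.7  0.9  1.1]
610.7,-97,28,4.65 [-0.0, 0.0, -0.0] [-0.0, -0.03, -0.14]
```

move_arm(plan=[[[0, 0, 0], [0, 0, 0], 7], [[0, 0, 0], [0, 0, 0], 7], [[0, 0, 0], [0, 0, 0], 7], [[0, 0, 0], [0, 0, -5], 8.5], [[0, 0, 0], [-0.9, -8, -11], 8.5], [[0, 0, 0], [-0.9, -8, -18.8], 8.5], [[0, 0, 0], [-0.9, -8, -18.8], 8.5], [[0, 0, 0], [-0.9, -8, -18.8], 8.5], [[0, 0, 0], [-0.9, -8, -18.8], 8.5]])

```text
t: 16.1
tool_pos: [0.532, -0.1123, 0.2141]
orientation: [-0.0, 0.678, 0.735, -0.0]
force: [-0.0, -0.5, 0.4]
width: 0.0848
grip_force: 0.0
```

```bash
python3 obs.py h 34 60 scene wrist; python3 go.py 427.6,-167.3,100,4.65 427.6,-167.3,12,4.65
```

```text
scene [363. 288.] 143 z38.5 plate xy [ 1.1 99.2] [23.7 25.2] 88.7
scene [341. 296.] 491 z52.0 plate xy [ 0.3 49.6] [42.3 42.3] 89.3
scene [294. 316.] 398 z53.2 plate xy [ -0.5 -49.8] [39.5 39.9] 9.8
scene [270. 328.] 54 z38.5 plate xy [  -0.6 -100.4] [14.9 14.3] 3.2
wrist [429.  15.] 978 z38.6 plate xy [ 0.8 99.3] [22.2 24.4] 88.3
wrist [427.  79.] 3005 z52.5 plate xy [ 0.2 50.2] [41.3 40.2] 0.9
wrist [418. 202.] 1834 z52.5 plate xy [ -0.  -49.2] [38.7 39.7] 70.4
wrist [411. 251.] 221 z38.2 plate xy [ -0.6 -98.5] [15. 15.] 15.6
t 16.20 tcp [ 531.5 -112.   213. ] yaw 4.65 w 85.6 grip 0 F [0.1 0.  0.2]
427.6,-167.3,100,4.65 [-0.002, -0.001, -0.0] [-4.68, -10.78, 11.32]
427.6,-167.3,12,4.65 [-0.002, -0.001, -0.0] [-4.69, -10.76, 20.12]
```

move_arm(plan=[[[0, 0, 0], [-4.7, -10.7, 8], 6], [[0, 0, 0], [-4.7, -10.7, 8], 6], [[0, 0, 0], [-4.7, -10.7, 12], 6], [[0, 0, 0], [-4.7, -10.7, 16], 6], [[0, 0, 0], [-4.7, -10.7, 18], 6], [[0, 0, 0], [-4.7, -10.7, 20], 6], [[0, 0, 0], [-4.7, -10.7, 20], 6], [[0, 0, 0], [-4.7, -10.7, 20], 6]])

```text
t: 17.2
tool_pos: [0.4292, -0.1677, 0.0143]
orientation: [-0.0, 0.678, 0.735, -0.0]
force: [0.1, -0.1, 0.4]
width: 0.0598
grip_force: 0.0
```

```bash
python3 go.py 427.6,-167.3,12,4.65
```

```text
t 17.20 tcp [ 429.2 -167.7   14.3] yaw 4.65 w 59.8 grip 0 F [ 0.1 -0.1  0.4]
427.6,-167.3,12,4.65 [-0.001, -0.001, -0.0] [0.06, -0.16, 0.23]
```

move_arm(plan=[[[0, 0, 0], [0.05, -0.1, 0.15], 6], [[0, 0, 0], [0.05, -0.1, 0.15], 1.5], [[0, 0, 0], [0.05, -0.1, 0.15], 1.5], [[0, 0, 0], [0.05, -0.1, 0.15], 1.5], [[0, 0, 0], [0.05, -0.1, 0.15], 1.5], [[0, 0, 0], [0.05, -0.1, 0.15], 1.5]])

```text
t: 17.95
tool_pos: [0.4286, -0.1676, 0.0137]
orientation: [0.0, 0.678, 0.735, 0.0]
force: [-1.5, 0.9, 7.3]
width: 0.0238
grip_force: 58.4
```

```bash
python3 go.py 427.6,-167.3,110,4.65 606.9,-47.3,110,4.65 606.9,-47.3,30,4.65
```

```text
t 17.95 tcp [ 428.6 -167.6   13.7] yaw 4.64 w 23.8 grip 58 F [-1.5  0.9  7.3]
427.6,-167.3,110,4.65 [0.001, 0.001, -0.0] [0.03, -0.09, -9.63]
606.9,-47.3,110,4.65 [0.001, 0.001, -0.0] [10.54, 18.76, -9.62]
606.9,-47.3,30,4.65 [0.001, 0.001, -0.0] [10.55, 18.75, -1.62]
```

move_arm(plan=[[[0, 0, 0], [0, 0, -5], 1.5], [[0, 0, 0], [0, 0, -9.6], 1.5], [[0, 0, 0], [10.5, 18.8, -9.6], 1.5], [[0, 0, 0], [10.5, 18.8, -9.6], 1.5], [[0, 0, 0], [10.5, 18.8, -9.6], 1.5], [[0, 0, 0], [10.5, 18.8, -9.6], 1.5], [[0, 0, 0], [10.5, 18.8, -9.6], 1.5], [[0, 0, 0], [10.5, 18.8, -9.6], 1.5], [[0, 0, 0], [10.5, 18.8, -6], 1.5], [[0, 0, 0], [10.5, 18.8, -3], 1.5], [[0, 0, 0], [10.5, 18.8, -1.6], 1.5], [[0, 0, 0], [10.5, 18.8, -1.6], 1.5]])

```text
t: 19.45
tool_pos: [0.6058, -0.0481, 0.0284]
orientation: [-0.001, 0.678, 0.735, -0.001]
force: [-0.1, 1.0, -0.9]
width: 0.0239
grip_force: 59.3
```

```bash
python3 - <<'E'
from h import *
shot("wrist","pics/wrist_i.png"); shot("wrist")
E
python3 go.py 606.9,-47.3,30,4.65
```

```text
t 19.55 tcp [607.6 -48.1  29.9] yaw 4.61 w 23.7 grip 59 F [-0.1 -0.8  0.5]
606.9,-47.3,30,4.65 [0.001, 0.0, -0.001] [0.09, -0.06, -0.01]
```

View pics/wrist_i.png

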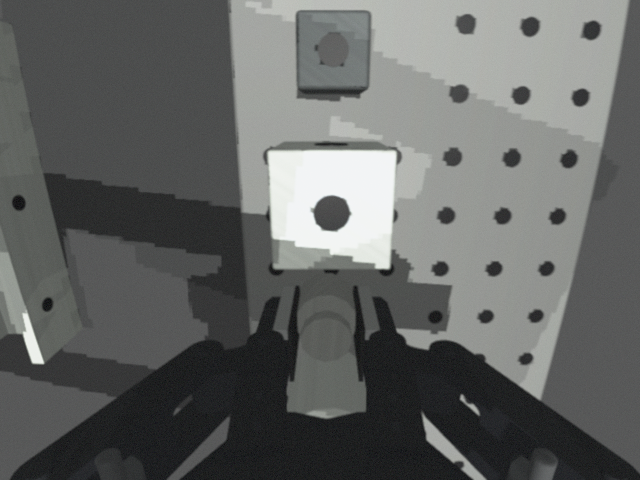

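The picture shows the jack head at about (327,336) between the pads, with the square riser's hole at (332,212) and the stop at (333,50). Checking against those.

```bash
python3 px.py wrist_i 50 327,337; python3 px.py wrist_i 52 332,212;  python3 px.py wrist_i 38 333,49
```

```text
327,337 world [605.6 -46.1  50. ] plate [-0.5  1.7] depth z 0.0494
332,212 world [603.2   2.6  52. ] plate [ 1.1 50.4] depth z 0.0535
333,49 world [599.4  53.   38. ] plate [  1.4 100.9] depth z 0.0395
```

move_arm(plan=[[[0, 0, 0], [0, 0, 0.2], 1.5], [[0, 0, 0], [0, 0, 0.4], 1.5], [[0, 0, 0], [0, 0, 0.4], 1.5], [[0, 0, 0], [0, 0, 0.4], 1.5], [[0, 0, 0], [0, 0, 0.4], 5], [[0, 0, 0], [0, 0, 0.4], 5], [[0, 0, 0], [0, 0, 0.4], 5], [[0, 0, 0], [0, 0, -4], 5], [[0, 0, 0], [-6, -8, -12], 8.5], [[0, 0, 0], [-6, -8, -18.5], 8.5], [[0, 0, 0], [-6, -8, -18.5], 8.5], [[0, 0, 0], [-6, -8, -18.5], 8.5]])

```text
t: 21.05
tool_pos: [0.5339, -0.1157, 0.2182]
orientation: [0.004, 0.678, 0.735, 0.001]
force: [0.7, 0.1, -0.8]
width: 0.085
grip_force: 0.0
```

```bash
python3 obs.py j 42 60 scene wrist; python3 go.py 444,-15.3,100,5.2 444,-15.3,10,5.2
python3 - <<'E'
from h import *
for n in("scene","wrist"):
    d=dict(np.load(f"pics/{n}_j.png.npz")); P=cloud(d)*1000
    m=(P[...,2]>24)&(P[...,2]<37)&(abs(P[...,0]-444)<45)&(abs(P[...,1]+15)<90)&(d["z_map"]>0)
    print(n,m.sum(),cv2.minAreaRect(P[m][:,:2].astype(np.float32)),np.median(P[m][:,2]))
E
```

```text
scene [341. 295.] 439 z52.3 plate xy [ 0.5 49.3] [41.5 40.9] 0.4
scene [318. 306.] 73 z46.3 plate xy [ 0.6 -0.7] [17.3 17.4] 64.7
scene [294. 315.] 358 z53.2 plate xy [ -0.9 -49.8] [39.5 39.6] 22.6
wrist [425.  75.] 2870 z52.5 plate xy [ 0.3 50.3] [40.8 39.9] 0.2
wrist [420. 140.] 455 z46.5 plate xy [ 0.6 -0. ] [18.8 19.8] 7.9
wrist [416. 198.] 1729 z52.6 plate xy [ -0.3 -49.4] [39.5 39. ] 0.6
t 21.15 tcp [ 532.3 -114.   214.2] yaw 4.60 w 84.9 grip 0 F [-0.3  0.7 -0.2]
444,-15.3,100,5.2 [0.001, 0.0, -0.01] [10.55, -8.02, 11.41]
444,-15.3,10,5.2 [0.001, 0.0, -0.01] [10.55, -8.03, 20.41]
scene 504 ((444.4225769042969, -15.466537475585938), (50.57608413696289, 150.3336639404297), 5.0369038581848145) 29.830530683728263
wrist 3057 ((444.66436767578125, -19.52973175048828), (47.106117248535156, 140.53366088867188), 5.262714862823486) 30.459618416022906
```

move_arm(plan=[[[0, 0, -0.01], [10.55, -8, 8], 7], [[0, 0, -0.01], [10.55, -8, 8], 7], [[0, 0, -0.01], [10.55, -8, 12], 7], [[0, 0, -0.01], [10.55, -8, 16], 7], [[0, 0, -0.01], [10.55, -8, 18], 7], [[0, 0, -0.01], [10.55, -8, 20.1], 7], [[0, 0, -0.01], [10.55, -8, 20.1], 7], [[0, 0, -0.01], [10.55, -8, 20.1], 7]])

```text
t: 22.15
tool_pos: [0.4436, -0.0149, 0.0126]
orientation: [-0.001, 0.674, 0.739, -0.0]
force: [-0.5, -0.0, 0.9]
width: 0.0699
grip_force: 0.0
```

```bash
python3 go.py 444.3,-15.2,12,5.15
```

```text
t 22.15 tcp [443.6 -14.9  12.6] yaw 5.24 w 69.9 grip 0 F [-0.5 -0.   0.9]
444.3,-15.2,12,5.15 [-0.002, -0.0, 0.002] [-0.04, 0.07, 0.06]
```

move_arm(plan=[[[0, 0, 0], [0, 0.1, 0], 7], [[0, 0, 0], [0, 0.1, 0], 3.5], [[0, 0, 0], [0, 0.1, 0], 3.5], [[0, 0, 0], [0, 0.1, 0], 3.5], [[0, 0, 0], [0, 0.1, 0], 3.5]])

```text
t: 22.78
tool_pos: [0.4456, -0.0153, 0.0138]
orientation: [0.001, 0.674, 0.738, 0.0]
force: [-0.2, -0.2, 6.2]
width: 0.0452
grip_force: 61.5
```

```bash
python3 go.py 444.3,-15.2,130,4.65 606.9,-47.5,130,4.65 606.9,-47.5,75,4.65
```

```text
t 22.77 tcp [445.6 -15.3  13.8] yaw 5.21 w 45.2 grip 61 F [-0.2 -0.2  6.2]
444.3,-15.2,130,4.65 [0.001, 0.0, 0.01] [0.01, -0.11, -11.62]
606.9,-47.5,130,4.65 [0.001, 0.0, 0.01] [-4.68, 15.79, -11.59]
606.9,-47.5,75,4.65 [0.001, 0.0, 0.01] [-4.68, 15.78, -6.09]
```

move_arm(plan=[[[0, 0, 0], [0, 0, -5], 3.5], [[0, 0, 0], [0, 0, -11.6], 3.5], [[0, 0, 0.01], [-1, 4, -11.6], 3.5], [[0, 0, 0.01], [-2, 8, -11.6], 3.5], [[0, 0, 0.01], [-3.5, 12, -11.6], 3.5], [[0, 0, 0.01], [-4.7, 15.7, -11.6], 3.5], [[0, 0, 0.01], [-4.7, 15.7, -11.6], 3.5], [[0, 0, 0.01], [-4.7, 15.7, -9], 3.5], [[0, 0, 0.01], [-4.7, 15.7, -6.1], 3.5], [[0, 0, 0.01], [-4.7, 15.7, -6.1], 3.5], [[0, 0, 0.01], [-4.7, 15.7, -6.1], 3.5]])

```text
t: 24.15
tool_pos: [0.6054, -0.0476, 0.0747]
orientation: [-0.0, 0.678, 0.735, -0.0]
force: [0.4, -0.6, -2.1]
width: 0.0454
grip_force: 63.4
```

```bash
python3 obs.py k 82 97; python3 go.py 606.9,-47.5,75,4.65
```

```text
scene [340. 274.] 89 z90.1 plate xy [-20.8  56.8] [ 7.7 34.9] 4.2
scene [293. 294.] 196 z90.4 plate xy [-21.5 -40.1] [11.5 68.5] 2.9
scene [348. 292.] 116 z90.0 plate xy [19.3 52.7] [ 8.7 45.3] 0.5
scene [301. 312.] 195 z90.9 plate xy [ 18.9 -39.3] [70.3 15.7] 80.2
side [369. 216.] 301 z88.6 plate xy [-28.7  -1.1] [ 22.8 152.1] 0.8
side [389. 212.] 282 z88.6 plate xy [ 23.1 -19.9] [115.2  22.2] 89.3
wrist [270. 270.] 6212 z91.9 plate xy [-26.9  14. ] [ 19.7 123.5] 0.1
wrist [381. 270.] 6284 z91.9 plate xy [26.1 13.6] [ 19.7 124.4] 0.2
t 24.30 tcp [606.5 -47.8  75.4] yaw 4.64 w 45.0 grip 63 F [ 0.1  0.2 -2.9]
606.9,-47.5,75,4.65 [0.002, 0.001, -0.0] [0.03, 0.05, 0.04]
```

View pics/wrist_k.png

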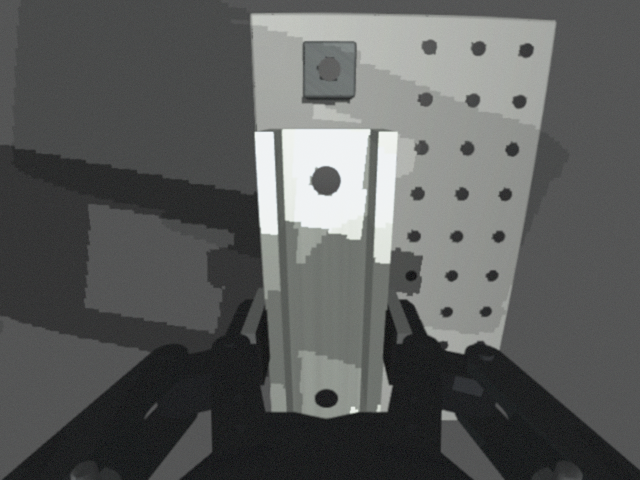

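The picture shows the channel held level above the row. Its left end's top edge is at row 130 (columns 255 to 397), and the stop is at (329,69).

```bash
python3 px.py wrist_k 91.6 255,131 397,131 ; python3 px.py wrist_k 38 329,69
python3 - <<'E'
from h import *
M=np.array([606.25,-47.75]); a=np.radians(4.65); A=np.array([[np.cos(a),np.sin(a)],[-np.sin(a),np.cos(a)]])
for n in("wrist","scene","side"):
    d=dict(np.load(f"pics/{n}_k.png.npz")); P=cloud(d)*1000; q=(P[...,:2]-M)@A.T
    for z0,z1 in((62,75),(84,97)):
      m=(P[...,2]>z0)&(P[...,2]<z1)&(abs(q[...,0])<24)&(abs(q[...,1])<90)&(d["z_map"]>0)
      y=q[m][:,1]; print(n,z0,m.sum(),np.percentile(y,[.5,99.5]).round(1))
E
```

```text
255,131 world [576.8  26.   91.6] plate [-23.3  75.8] depth z 0.0115
397,131 world [622.6  29.7  91.6] plate [22.6 75.8] depth z 0.0129
329,69 world [599.1  52.7  38. ] plate [  1.  100.7] depth z 0.039
wrist 62 23094 [-64.4  75.6]
wrist 84 11060 [-38.8  75.5]
scene 62 896 [-74.3  75.1]
scene 84 518 [-74.1  74.3]
side 62 426 [-77.7  73.5]
side 84 329 [-76.6  73.8]
```

move_arm(plan=[[[0, 0, 0], [0, 0.08, 0.3], 3.5], [[0, 0, 0], [0, 0.08, 0.6], 3.5], [[0, 0, 0], [0, 0.08, 0.8], 3.5], [[0, 0, 0], [0, 0.08, 0.9], 3.5], [[0, 0, 0], [0, 0.08, 0.95], 3.5], [[0, 0, 0], [0, 0.08, 0.95], 3.5], [[0, 0, 0], [0, 0.08, 0.95], 3.5]])

```text
t: 25.18
tool_pos: [0.6064, -0.0476, 0.0659]
orientation: [0.0, 0.678, 0.735, -0.0]
force: [-4.0, 0.4, 10.0]
width: 0.045
grip_force: 65.2
```

```bash
python3 go.py 606.9,-47.5,66,4.65 606.9,-47.5,180,4.65 560,100,240,4.65
```

```text
t 25.18 tcp [606.4 -47.6  65.9] yaw 4.64 w 45.0 grip 65 F [-4.   0.4 10. ]
606.9,-47.5,66,4.65 [0.0, 0.0, -0.0] [0.01, 0.05, -0.01]
606.9,-47.5,180,4.65 [0.0, 0.0, -0.0] [0.0, 0.05, -11.41]
560,100,240,4.65 [0.0, 0.0, -0.0] [15.08, -3.43, -17.42]
```

move_arm(plan=[[[0, 0, 0], [0, 0, -0.05], 3.5], [[0, 0, 0], [0, 0, -0.05], 6.2], [[0, 0, 0], [0, 0, -0.05], 6.2], [[0, 0, 0], [0, 0, -0.05], 6.2], [[0, 0, 0], [0, 0, -3], 6.2], [[0, 0, 0], [0, 0, -8], 6.2], [[0, 0, 0], [-6, -8, -14], 8.5], [[0, 0, 0], [-6, -8, -16], 8.5], [[0, 0, 0], [-6, -8, -16], 8.5]])

```text
t: 26.3
tool_pos: [0.5317, -0.1159, 0.2278]
orientation: [0.003, 0.679, 0.734, 0.001]
force: [1.2, -0.1, -0.5]
width: 0.0849
grip_force: 0.0
```

```bash
python3 obs.py l 42 90 scene wrist; python3 go.py 457.5,357.5,220,90 457.5,357.5,65,90
python3 - <<'E'
from h import *
M=np.array([606.25,-47.75]); a=np.radians(4.65); A=np.array([[np.cos(a),np.sin(a)],[-np.sin(a),np.cos(a)]])
for n in("wrist","scene"):
    d=dict(np.load(f"pics/{n}_l.png.npz")); P=cloud(d)*1000; q=(P[...,:2]-M)@A.T
    m=(P[...,2]>74)&(P[...,2]<92)&(abs(q[...,0])<40)&(abs(q[...,1])<95)&(d["z_map"]>0)
    print(n,m.sum(),cv2.minAreaRect(q[m].astype(np.float32)),np.median(P[m][:,2]))
E
```

```text
scene [317. 300.] 2281 z63.8 plate xy [-0.7  0.7] [151.1  49.3] 89.5
wrist [426. 131.] 12632 z59.8 plate xy [-0.5  1.1] [ 47.6 150.4] 0.1
t 26.40 tcp [ 531.8 -114.3  225.1] yaw 4.57 w 84.8 grip 0 F [-0.3  0.7 -0.3]
457.5,357.5,220,90 [0.001, 0.002, -1.491] [47.62, -3.65, 0.48]
457.5,357.5,65,90 [0.001, 0.002, -1.491] [47.63, -3.68, 15.98]
wrist 4269 ((-0.4097633361816406, 1.009185791015625), (47.54454040527344, 149.83013916015625), 0.061049144715070724) 82.29577143710132
scene 772 ((-0.9820594787597656, 0.15108489990234375), (149.91390991210938, 48.83930587768555), 89.46713256835938) 81.83105411721486
```

View pics/scene_l.png

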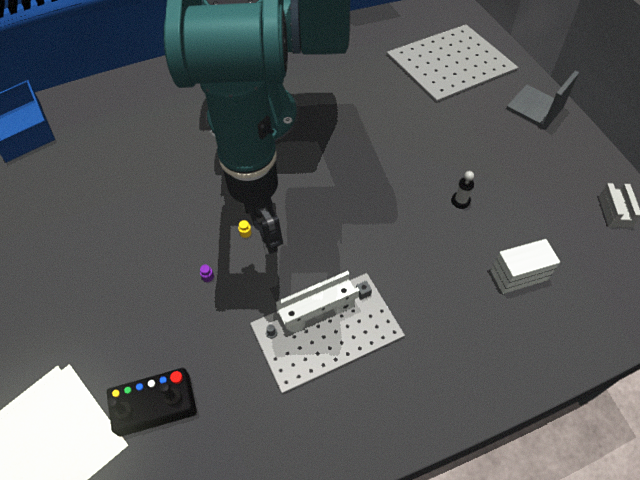

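The picture shows the channel centred on both risers at (317,300), clear of the stops. The sphere stands at (464,190), with the pendant and blocks untouched. Next is the sphere.

move_arm(plan=[[[0, 0, -1.49], [47.6, -3.7, 0.5], 7], [[0, 0, -1.49], [47.6, -3.7, 0.5], 7], [[0, 0, -1.49], [47.6, -3.7, 0.5], 7], [[0, 0, -1.49], [47.6, -3.7, 0.5], 7], [[0, 0, -1.49], [47.6, -3.7, 0.5], 7], [[0, 0, -1.49], [47.6, -3.7, 0.5], 7], [[0, 0, -1.49], [47.6, -3.7, 0.5], 7], [[0, 0, -1.49], [47.6, -3.7, 0.5], 7], [[0, 0, -1.49], [47.6, -3.7, 0.5], 7], [[0, 0, -1.49], [47.6, -3.7, 0.5], 7], [[0, 0, -1.49], [47.6, -3.7, 0.5], 7], [[0, 0, -1.49], [47.6, -3.7, 0.5], 7]])

```text
t: 27.9
tool_pos: [0.4565, 0.3566, 0.2194]
orientation: [-0.0, 0.001, 1.0, -0.0]
force: [-0.7, -0.2, -0.4]
width: 0.0699
grip_force: 0.0
```

```bash
python3 - <<'E'
from h import *
for n in("scene","side","wrist"):
    d=shot(n,f"pics/{n}_m.png"); P=cloud(d)*1000
    for z0,z1 in((60,70),(84,103)):
        m=(P[...,2]>z0)&(P[...,2]<z1)&(abs(P[...,0]-457)<30)&(abs(P[...,1]-357)<30)&(d["z_map"]>0)
        if m.sum()>20: print(n,z0,m.sum(),[np.round(c,1) for c in cv2.minAreaRect(P[m][:,:2].astype(np.float32))],P[m][:,2].max())
E
python3 go.py 457,357,68,90
```

```text
scene 60 113 [array([458.7, 359.4]), array([31.8, 27.6]), np.float64(44.4)] 69.9946214573739
scene 84 76 [array([459.3, 359. ]), array([19.2, 18.8]), np.float64(3.2)] 101.68135808326318
side 60 78 [array([456.5, 357.5]), array([33.1, 31.6]), np.float64(86.9)] 69.90085091413101
side 84 56 [array([455.1, 355.4]), array([17.5, 16.9]), np.float64(67.3)] 101.27314465355875
wrist 60 690 [array([454.2, 361.3]), array([28.2, 33. ]), np.float64(2.3)] 68.5748827063395
wrist 84 619 [array([456.5, 361.5]), array([20.9, 20.9]), np.float64(63.6)] 101.4299671015898
t 28.05 tcp [456.5 357.  219.6] yaw 89.94 w 70.0 grip 0 F [0.7 0.6 0. ]
457,357,68,90 [0.0, 0.0, -0.001] [-0.05, 0.0, 15.16]
```

View pics/wrist_m.png

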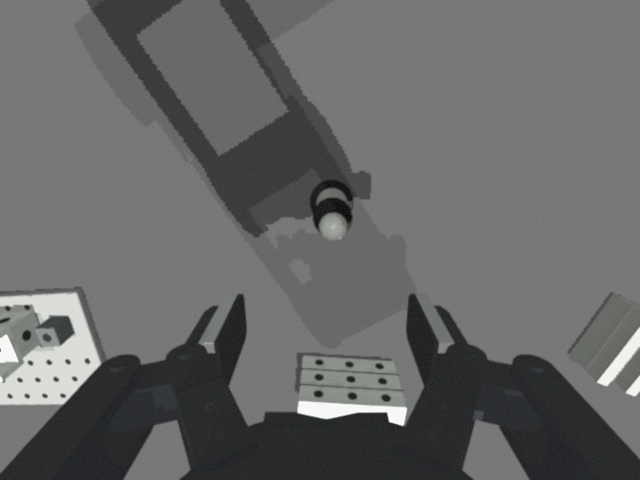

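The picture shows the sphere's ball at (333,227), collar at (332,208) and foot at about (330,195), inside the finger span. I descend around it with the grip on the collar.

move_arm(plan=[[[0, 0, 0], [0, 0.25, 3], 7], [[0, 0, 0], [0, 0.25, 6], 7], [[0, 0, 0], [0, 0.25, 8.5], 7], [[0, 0, 0], [0, 0.25, 8.5], 7], [[0, 0, 0], [0, 0.25, 8.5], 7]])

```text
t: 28.68
tool_pos: [0.4568, 0.3603, 0.1354]
orientation: [0.001, 0.0, 1.0, 0.0]
force: [-0.4, 0.1, -0.2]
width: 0.0699
grip_force: 0.0
```

```bash
python3 - <<'E'
from h import *
d=shot("wrist","pics/wrist_n.png"); P=cloud(d)*1000
for z0,z1 in((60,69),(84,103)):
    m=(P[...,2]>z0)&(P[...,2]<z1)&(abs(P[...,0]-457)<30)&(abs(P[...,1]-358)<25)&(d["z_map"]>0)
    print(z0,m.sum(),[np.round(c,1) for c in cv2.minAreaRect(P[m][:,:2].astype(np.float32))],P[m][:,2].max())
E
python3 go.py 457,359.5,50,90
```

```text
60 1412 [array([453.7, 361.6]), array([26.6, 33.8]), np.float64(0.1)] 68.72796078061782
84 1229 [array([456.2, 361.8]), array([21.3, 20.4]), np.float64(77.4)] 101.71224385285676
t 28.73 tcp [457.1 360.5 135.8] yaw 90.00 w 69.9 grip 0 F [0.2 1.4 0.2]
457,359.5,50,90 [0.001, 0.002, -0.0] [0.03, -0.11, 8.58]
```

View pics/wrist_n.png

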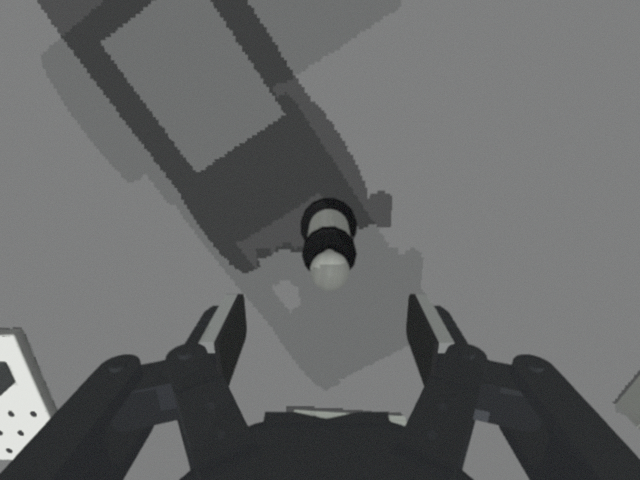

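The picture shows the sphere at (329,270), centred between the pads (243 to 409).

move_arm(plan=[[[0, 0, 0], [0.03, 0.05, 3], 7], [[0, 0, 0], [0.03, 0.05, 5.5], 7], [[0, 0, 0], [0.03, 0.05, 7.5], 7], [[0, 0, 0], [0.03, 0.05, 8.5], 7], [[0, 0, 0], [0.03, 0.05, 8.5], 7], [[0, 0, 0], [0.03, 0.05, 8.5], 2], [[0, 0, 0], [0.03, 0.05, 8.5], 2], [[0, 0, 0], [0.03, 0.05, 8.5], 2], [[0, 0, 0], [0.03, 0.05, 8.5], 2], [[0, 0, 0], [0.03, 0.05, 8.5], 2]])

```text
t: 29.98
tool_pos: [0.4567, 0.3611, 0.0506]
orientation: [0.001, -0.0, 1.0, 0.001]
force: [0.5, 1.0, 5.9]
width: 0.0316
grip_force: 58.8
```

```bash
python3 go.py 457,360,180,90 676.6,-41.8,180,94.65 676.6,-41.8,72,94.65
```

```text
t 29.98 tcp [456.7 361.1  50.6] yaw 90.01 w 31.6 grip 59 F [0.5 1.  5.9]
457,360,180,90 [0.001, 0.002, 0.0] [-0.05, -0.1, -12.94]
676.6,-41.8,180,94.65 [0.001, 0.002, -0.081] [-22.0, -40.29, -12.94]
676.6,-41.8,72,94.65 [0.001, 0.002, -0.081] [-21.98, -40.3, -2.14]
```

move_arm(plan=[[[0, 0, 0], [0, 0, -1.5], 2], [[0, 0, 0], [0, 0, -4], 2], [[0, 0, 0], [0, 0, -7], 2], [[0, 0, 0], [0, 0, -10], 2], [[0, 0, 0], [0, 0, -12], 2], [[0, 0, 0], [-0.5, -1, -12.9], 2], [[0, 0, 0], [-1.5, -3, -12.9], 2], [[0, 0, 0], [-3.2, -6, -12.9], 2], [[0, 0, 0], [-5.4, -10, -12.9], 2], [[0, 0, 0], [-7.6, -14, -12.9], 2], [[0, 0, 0], [-9.8, -18, -12.9], 2], [[0, 0, 0], [-12, -22, -12.9], 2]])

```text
t: 31.48
tool_pos: [0.5758, 0.1383, 0.178]
orientation: [-0.001, 0.0, 1.0, -0.0]
force: [0.0, 0.5, -2.1]
width: 0.0315
grip_force: 59.7
```

move_arm(plan=[[[0, 0, -0.02], [-2.2, -4, 0], 2], [[0, 0, -0.04], [-4.4, -8, 0], 2], [[0, 0, -0.06], [-6.6, -12, 0], 2], [[0, 0, -0.08], [-8.2, -15, 0], 2], [[0, 0, -0.081], [-9.4, -17, 0], 2], [[0, 0, -0.081], [-10, -18.2, 0], 2], [[0, 0, -0.081], [-10, -18.2, 0], 2], [[0, 0, -0.081], [-10, -18.2, 0], 2]])

```text
t: 32.48
tool_pos: [0.6752, -0.0402, 0.1784]
orientation: [-0.001, -0.041, 0.999, 0.0]
force: [0.3, -0.5, -2.3]
width: 0.0314
grip_force: 59.7
```

```bash
python3 go.py 676.2,-42.1,72,94.65
```

```text
t 32.48 tcp [675.2 -40.2 178.4] yaw 94.69 w 31.4 grip 60 F [ 0.3 -0.5 -2.3]
676.2,-42.1,72,94.65 [0.001, -0.001, 0.001] [-0.09, -0.2, 10.64]
```

move_arm(plan=[[[0, 0, 0], [-0.1, -0.2, 1.5], 2], [[0, 0, 0], [-0.1, -0.2, 4], 2], [[0, 0, 0], [-0.1, -0.2, 7], 2], [[0, 0, 0], [-0.1, -0.2, 9], 2], [[0, 0, 0], [-0.1, -0.2, 10.4], 2], [[0, 0, 0], [-0.1, -0.2, 10.6], 2], [[0, 0, 0], [-0.1, -0.2, 10.6], 2], [[0, 0, 0], [-0.1, -0.2, 10.6], 2]])

```text
t: 33.48
tool_pos: [0.678, -0.0435, 0.0736]
orientation: [0.001, -0.041, 0.999, -0.0]
force: [0.2, 0.3, -2.0]
width: 0.0315
grip_force: 59.7
```

```bash
python3 go.py 676.2,-42.1,62.6,94.65
python3 - <<'E'
from h import *
a={n:shot(n,f"pics/{n}_o.png")["pixels"] for n in("scene","side","wrist")}
c=[cv2.resize(a["side"][160:280,330:470],(400,343),interpolation=2),cv2.resize(a["wrist"],(400,300))]
c[1]=cv2.copyMakeBorder(c[1],0,43,0,0,0)
cv2.imwrite("pics/oo.png",np.hstack(c))
E
```

```text
t 33.48 tcp [678.  -43.5  73.6] yaw 94.65 w 31.5 grip 60 F [ 0.2  0.3 -2. ]
676.2,-42.1,62.6,94.65 [-0.001, 0.002, -0.0] [0.17, 0.15, 1.1]
```

View pics/oo.png

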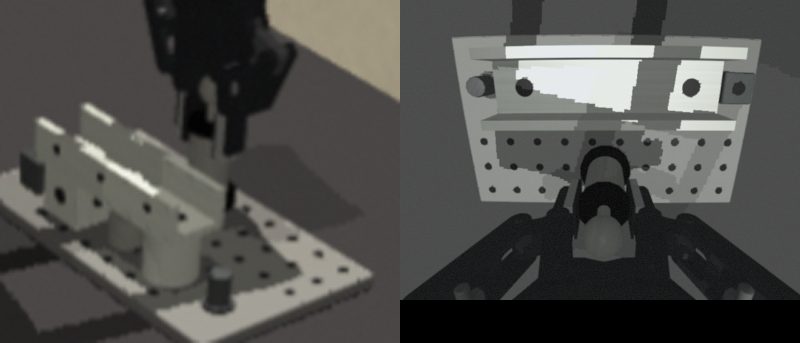

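The picture shows the sphere upright just above the plate, behind the middle of the channel: in the wrist half it is at x≈605, between the pin (477) and the stop (739).

```bash
python3 go.py 676.2,-42.1,62.6,94.65
python3 - <<'E'
from h import *
M=np.array([606.25,-47.75]); a=np.radians(4.65); A=np.array([[np.cos(a),np.sin(a)],[-np.sin(a),np.cos(a)]])
d=dict(np.load("pics/wrist_o.png.npz")); P=cloud(d)*1000; q=(P[...,:2]-M)@A.T
m=(P[...,2]>105)&(P[...,2]<126)&(abs(q[...,0]-70)<14)&(abs(q[...,1])<15)&(d["z_map"]>0)&(d["pixels"].mean(-1)>60)
print(m.sum(),cv2.minAreaRect(q[m].astype(np.float32)),P[m][:,2].max())
E
```

```text
t 33.62 tcp [677.6 -43.4  73.3] yaw 94.65 w 31.4 grip 60 F [ 0.6 -0.6 -2. ]
676.2,-42.1,62.6,94.65 [-0.0, 0.001, 0.0] [0.13, 0.14, 1.07]
3570 ((70.7540283203125, -1.6582660675048828), (21.087411880493164, 19.316879272460938), 63.10249710083008) 124.44873177653236
```

move_arm(plan=[[[0, 0, 0], [0.1, 0.14, 0.2], 2], [[0, 0, 0], [0.1, 0.14, 0.5], 2], [[0, 0, 0], [0.1, 0.14, 0.8], 2], [[0, 0, 0], [0.1, 0.14, 0.95], 2], [[0, 0, 0], [0.1, 0.14, 1.03], 2], [[0, 0, 0], [0.1, 0.14, 1.03], 2], [[0, 0, 0], [0.1, 0.14, 1.03], 2]])

```text
t: 34.5
tool_pos: [0.6763, -0.0419, 0.0628]
orientation: [0.0, -0.041, 0.999, -0.0]
force: [-1.0, 1.7, 5.3]
width: 0.0314
grip_force: 60.2
```

```bash
python3 go.py 676.2,-42.1,62.6,94.65
```

```text
t 34.50 tcp [676.3 -41.9  62.8] yaw 94.65 w 31.4 grip 60 F [-1.   1.7  5.3]
676.2,-42.1,62.6,94.65 [-0.0, 0.001, 0.0] [0.01, -0.02, 0.02]
```

move_arm(plan=[[[0, 0, 0], [0, 0, 0], 3.6], [[0, 0, 0], [0, 0, 0], 5], [[0, 0, 0], [0, 0, 0], 6], [[0, 0, 0], [0, 0, 0], 6], [[0, 0, 0], [0, 0, -2], 6], [[0, 0, 0], [0, 0, -5], 6], [[0, 0, 0], [0, 0, -10], 6], [[0, 0, 0], [0, 0, -16], 6], [[0, 0, 0], [4, 0, -20], 6], [[0, 0, 0], [9, 0, -22], 6], [[0, 0, 0], [9, 0, -22], 6], [[0, 0, 0], [9, 0, -22], 6]])

```text
t: 36.0
tool_pos: [0.5868, -0.0493, 0.2834]
orientation: [0.001, -0.041, 0.999, -0.0]
force: [-0.5, 0.1, -0.3]
width: 0.0602
grip_force: 0.0
```

Run:
```python
from h import *
M=np.array([606.25,-47.75]); a=np.radians(4.65); A=np.array([[np.cos(a),np.sin(a)],[-np.sin(a),np.cos(a)]])
im={}
for n in("scene","side","wrist"):
    d=shot(n,f"pics/{n}_p.png"); im[n]=d["pixels"]; P=cloud(d)*1000; q=(P[...,:2]-M)@A.T
    for nm,z0,z1,x0,x1 in (("channel",76,92,-40,40),("ball",95,120,45,95),("collar",70,80,45,95),("risers",48,56,-25,25)):
        m=(P[...,2]>z0)&(P[...,2]<z1)&(q[...,0]>x0)&(q[...,0]<x1)&(abs(q[...,1])<95)&(d["z_map"]>0)
        if m.sum()>30: print(n,nm,m.sum(),[np.round(c,1) for c in cv2.minAreaRect(q[m].astype(np.float32))],P[m][:,2].max().round(1))
c=[cv2.resize(im["side"][150:300,310:470],(400,375),interpolation=2),cv2.resize(im["scene"][240:390,240:400],(400,375),interpolation=2)]
cv2.imwrite("pics/pp.png",np.hstack(c))
```

```text
scene channel 695 [array([-0.3,  0.1]), array([ 49.6, 149.7]), np.float64(0.4)] 88.5
scene ball 123 [array([71.1,  1.1]), array([21.4, 19.8]), np.float64(87.8)] 114.9
scene collar 142 [array([73.1, -0.4]), array([33., 28.]), np.float64(59.4)] 80.0
scene risers 84 [array([1.8, 0.5]), array([149.5,  42.1]), np.float64(89.8)] 56.0
side channel 465 [array([-1.6, -0.2]), array([ 50.4, 154. ]), np.float64(0.5)] 84.4
side ball 91 [array([65.8, -5.7]), array([17.5, 20.3]), np.float64(52.7)] 112.0
side collar 134 [array([68.2, -2.2]), array([34.6, 32.5]), np.float64(47.9)] 79.5
side risers 157 [array([-3. , -1.4]), array([ 46.7, 153.4]), np.float64(1.4)] 56.0
wrist channel 2395 [array([-0.8,  1. ]), array([ 47.1, 149.3]), np.float64(0.0)] 85.2
wrist ball 386 [array([68.9,  0.7]), array([21.2, 18.8]), np.float64(82.2)] 113.8
wrist collar 531 [array([67.2,  0.6]), array([27.5, 33. ]), np.float64(0.8)] 79.9
wrist risers 137 [array([-5.2,  0.8]), array([ 38.7, 148.5]), np.float64(1.1)] 55.9
```

View pics/pp.png

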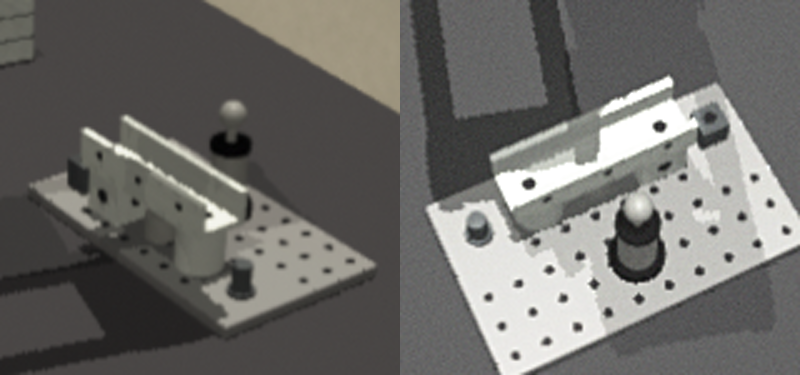

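The picture shows the channel level on both risers with the jack under its middle, and the sphere upright behind it at about (70, 0) mm in plate coordinates. The arm is clear, so I'm handing in.

```bash
python3 -c "
from h import *
print(r.hand_in())"
```

```text
the job is handed in; nothing more can be done
None
```

The job is handed in at about 36 s of the 128 s: row, channel and sphere measured within about 1–2 mm of their places (one side view of the ball read up to 6 mm off), the arm clear, and no verdict shown.

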